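# Rearrange the breakfast hob and lay the butter dish in the tray

### The job

On the glass hob, slide the milk pan from the middle ring onto the large double ring, and after that slide the moka pot from the square rest mark onto the middle ring, both without lifting them off the glass and without disturbing the pepper mill, the glass shaker or the cup. Also set the lidded butter dish into the oblong nest of the wooden tray, and leave everything released.

Things in the scene. Friction and masses are not known exactly. Their poses are not given: they have to be found in the camera images.
- hob: Black glass plate, 310 (x) by 600 (y) mm, origin under its centre, top at z = 12 mm, -x side to the robot. Over it a rack: three 12 mm bars along y at x = -90, 10, 110 mm, z = 250 mm, y = -285 to 285 mm, a post under each outer corner. Marks in a row along y at x = 0, 175 mm apart. The rack hangs over the pot handles: tilt the tool 25 to 40 degrees, leaning back to the robot.
- mark_big: Large mark: two white concentric rings, 150 and 128 mm in diameter, painted on the glass at the left or right end of the row; origin at its centre on the glass.
- mark_mid: Middle mark: a single white ring 110 mm in diameter, at the centre of the row; origin at its centre on the glass.
- mark_rest: Rest mark: a white square outline of 110 mm side, at the other end of the row; origin at its centre on the glass.
- pan: Steel milk pan, open on top, 120 mm in diameter and 55 mm high, 0.5 kg; starts on the middle ring. Origin at the centre of its underside. Brown wooden handle along its -x, 18 mm wide (y), 14 mm tall, from x = -70 to -130 mm, its middle at (-100, 0, 50) mm.
- moka: Aluminium eight-sided moka pot, 160 mm high with its knob, base 92 mm across, 0.6 kg; starts on the square rest mark. Origin at the centre of its underside. Brown wooden handle on its -x side, 16 mm wide (y): an upright bar 16 by 16 mm centred at x = -92 mm from z = 60 to 125 mm, joined to the pot by an arm at z = 119 mm. Short spout on its +x side at z = 114 mm, reaching x = 60 mm.
- mill: Dark wooden pepper mill, 40 mm in diameter, 90 mm high, loose, standing on the far part of the glass between two marks; origin at the centre of its underside. Not to be disturbed.
- caster: Glass shaker with a steel cap, 40 mm in diameter, 85 mm high, loose, standing on the far part of the glass between the other two marks; origin at the centre of its underside. Not to be disturbed.
- tray: Heavy wooden tray, 170 (x) by 210 (y) by 20 mm, origin under its centre; two nests 12 mm deep: an oblong one 116 (x) by 62 (y) mm centred at (0, 45) mm and a round one 84 mm in diameter at (0, -53) mm.
- pocket (a point): Centre of the floor of the tray's oblong nest, 8 mm above the table; axes as the tray's, the nest's long side along x.
- dish: Lidded stoneware butter dish on the table, 110 (x) by 56 (y) mm and 30 mm high, with a lid of 102 by 48 mm up to 43 mm and a round knob of 16 mm diameter up to 59 mm, 0.35 kg; origin at the centre of its underside.
- cup: Brown stoneware cup, 76 mm across the rim, 68 mm high, loose, standing in the tray's round nest; origin at the centre of its underside. Not to be disturbed.

How it is judged:
On the way, in this order (a step that is already met when the one before it is completed fails the run):
1. the milk pan stands on the large double ring, centred within 12 mm, and is released (horizontal distance between pan and mark_big below 0.012 m and contact force between the fingers and pan below 0.3 N and linear speed of pan below 0.02 m/s and z of pan in the frame of hob below 0.0145 m), for 0.2 s.
2. the moka pot stands on the middle ring, centred within 12 mm, and is released (horizontal distance between moka and mark_mid below 0.012 m and contact force between the fingers and moka below 0.3 N and linear speed of moka below 0.02 m/s and z of moka in the frame of hob below 0.0145 m), for 0.2 s.
At the end, for the whole second after the job is handed in: Milk pan flat on the large double ring and moka pot on the middle ring, each centred within 12 mm, handles any way; butter dish flat on the floor of the oblong nest (centred within 6 mm, within 7 degrees of its length, either way round, placed at any time); all released and at rest (all of step 1 and all of step 2 and z of dish in the frame of pocket between -0.003 and 0.004 m and horizontal distance between dish and pocket below 0.006 m and angle between the x axis of dish and the x axis of tray, either way round below 0.12 rad and angle between dish's own z axis and vertical below 0.05 rad and contact force between the fingers and dish below 0.3 N and linear speed of dish below 0.02 m/s); the robot touches nothing.
It fails at once if the milk pan is lifted more than 6 mm, tipped more than 8 degrees, or leaves the glass (z of pan in the frame of hob above 0.018 m or z of pan in the frame of hob below 0.006 m or angle between pan's own z axis and vertical above 0.14 rad).
It fails at once if the moka pot is lifted more than 6 mm, tipped more than 8 degrees, or leaves the glass (z of moka in the frame of hob above 0.018 m or z of moka in the frame of hob below 0.006 m or angle between moka's own z axis and vertical above 0.14 rad).
It fails at once if a bystander (pepper mill, glass shaker or cup in the tray) is shifted by more than 15 mm or knocked over (distance of any of mill, caster, cup from where it was at the start of the episode above 0.015 m or angle between any of mill, caster, cup's own z axis and vertical above 0.35 rad).
It fails at once if the butter dish is tipped more than 35 degrees (angle between dish's own z axis and vertical above 0.61 rad).
It also fails if it takes over 72 s, if anything falls off the work surface, if the arm or the gripper's body presses on something with over 40 N, if the wrist force passes 120 N, or if a joint passes its speed limit or range.

### The arm

A 7-joint arm with a two-finger parallel gripper is mounted at the origin on the work surface. World frame = base frame: x ahead of the robot, y to its left, z up, the work surface at z = 0. Lengths are in m, angles in rad, forces in N, time in s.
With the tool pointing down it reaches from about 0.4 to 0.925 m from the base axis. Payload 4.1 kg.
Tool frame: the origin (TCP) lies between the finger pads; the fingertips stand 19 mm ahead of it and the grasp point (between the pads) is the TCP (ctrl.finger_overhang is the distance from the TCP to the fingertips, in m); z points along the fingers, y is the line along which they close (so a half turn about z gives the same grasp; the last joint's range is limited). The gripper opens to 85 mm and grips with 20 to 120 N. Pads are 22 mm wide; open, the fingers measure 114 mm over their backs; the gripper's body (76 mm by 85 mm) begins 54 mm behind the grasp point. The pads swing forward as they close: fully open they stand 13 mm farther back than shut.
Start: joints at [-1.206, 0.398, 0.045, 1.537, -0.019, 1.207, -0.051], TCP at [0.291, 0.581, 0.25] pointing down, gripper open.
Joint ranges: [-2.82, 2.82], [-0.49, 2.23], [-1.37, 1.46], [0, 2.46], [-1.36, 4.5], [0.23, 2], [-2.94, 2.94]. Speed limits (rad/s): [2.57, 2.57, 3.14, 3.14, 3.14, 3.14, 3.14].

### API

Orientations are given as a rotation vector (axis times angle).
In Python, from cell import ctrl gives the robot as it stands.
- The arm moves only by the tool arm_command, never from a script. Its argument "steps" is a list of rows, each a list of 4 numbers: the shift along the tool's x, y, z scaled (see below), then the turn about the tool's z scaled (see below). In form: [[dx, dy, dz, twist], ...]. A call has 1 to 10 rows; each row shifts and turns the commanded pose from where the row before left it, along the tool's axes as they then stand; what a row does not reach is not made up. The controller multiplies each number of a shift by 0.1 m and each number of a turn by 45 degrees. A row lasts 1/8 s, in which the tool goes at most 62.5 mm and 10.7 degrees, less where a joint would pass 70% of its speed; a pose out of reach is approached as far as the arm can. A call with a number of a shift or a turn outside -1 to 1 is refused whole. A call with a gripper value outside its range is refused whole. "hand" is the gripper's target within -1 to 1 (fully open at 1, half-way at 0, shut at -1), set as the call begins (left out, the last holds). The fingers move at their own pace and stop on an object; "grip_force" is the grip in N (left out, the last holds). Time passes only in rows, so rows that do not move let the fingers close. It gives the time, the measured TCP pose, the force, the opening and the grip force at its end, in the units of the state.
- ctrl.sense(): the state, without advancing time (a new reading comes with each control period).
- ctrl.grab_frame(name): name is "scene" or "top" or "wrist"; returns a dict with "frame" (384x512x3 uint8, red, green, blue), "depth" (384x512 float32, m along the optical axis (not along the pixel's ray), 0 where there is no reading), "fov_y" (degrees; the focal length in pixels is half the picture's height over the tangent of half this angle, whatever the lens; pixels are square), "cx", "cy" (the principal point, pixels), "k1" (the pictures are not rectified: a ray, as slopes to the right and down, at radius r is drawn at 1 + k1 r^2 times it, then the intrinsics apply), "extrinsics" (4x4, takes a point from camera to world coordinates). Camera axes: x right, y down, z forward; pixel columns grow to the right and rows downward; lengths in m; the calibration is good to about 2 mm. A picture is of the moment at which its call begins.
- ctrl.job_done(): hands the job in; it is judged then, once.
The state is a dict: "time_s": time; "joint_positions": joint angles; "joint_velocities": joint speeds; "effort": joint torques, N m; "tcp_pos": TCP position; "eef_rot": TCP orientation; "force": force on the tool from outside, world axes, zero at the start; "moment": the same for the moment, N m; "width": opening from 0.0 (shut) to 1.0 (fully open); "grasp_force": force on a finger pad.
Only numpy, scipy, OpenCV 4.12 (cv2) and the standard library are available. Lean on these libraries where they do the work, as an engineer would, in place of code of your own. Each camera call takes 0.05 s, during which the arm holds its last target. There are 200 camera calls.

## Working session

There is one attempt and no reset: what is moved stays moved. The work goes in short steps, Python scripts to look and compute and a tool call to move; the robot and the scene stay as the last step left them, time stands still between calls to the robot, and variables do not carry over. Pictures are saved under pics/ and viewed, at most 10 in all, crops included, and the job is handed in when it is done.

Besides the shell and the picture viewer there is one more tool, called after "Request:" by a JSON object that holds its "name" and its "arguments". arm_command: Moves the arm, as the interface text tells. Shifts and turns lie within -1 to 1; 1 stands for 0.1 m of shift or 45 degrees of turn. Its arguments: {"type":"object","properties":{"steps":{"type":"array","items":{"type":"array","items":{"type":"number"}}},"hand":{"type":"number"},"grip_force":{"type":"number"}},"required":["steps"]}

```bash
ls; mkdir -p pics
cat > h.py <<'E'
import numpy as np, cv2
from cell import ctrl
from scipy.spatial.transform import Rotation as R
def grab(n):
    f=ctrl.grab_frame(n); np.savez('/tmp/%s.npz'%n,**f); return f
def load(n): return {k:v for k,v in np.load('/tmp/%s.npz'%n).items()}
def cam(f):
    h,w=f['frame'].shape[:2]; fl=h/2/np.tan(np.radians(float(f['fov_y']))/2)
    K=np.array([[fl,0,float(f['cx'])],[0,fl,float(f['cy'])],[0,0,1]]); return K,np.array([float(f['k1']),0,0,0,0])
def rays(f,uv):
    K,D=cam(f); p=cv2.undistortPoints(np.asarray(uv,float).reshape(-1,1,2),K,D).reshape(-1,2)
    return np.c_[p,np.ones(len(p))]
def onplane(f,uv,z):
    E=f['extrinsics']; d=rays(f,uv)@E[:3,:3].T; o=E[:3,3]
    return o+d*((z-o[2])/d[:,2])[:,None]
def cloud(f):
    h,w=f['depth'].shape; v,u=np.mgrid[:h,:w]; r=rays(f,np.c_[u.ravel(),v.ravel()])*f['depth'].reshape(-1,1)
    return (r@f['extrinsics'][:3,:3].T+f['extrinsics'][:3,3]).reshape(h,w,3)
E
cat > a.py <<'E'
from h import *
s=ctrl.sense(); print({k:np.round(v,3) for k,v in s.items()})
ims=[]
for n in('top','scene'):
    f=grab(n); print(n,f['fov_y'],f['k1'],f['extrinsics'].round(3).tolist()); cv2.imwrite('pics/%s0.png'%n,f['frame'][:,:,::-1])
E
python3 a.py
```

```text
pics
{'time_s': np.float64(0.0), 'joint_positions': array([-1.206,  0.399,  0.045,  1.538, -0.019,  1.207, -0.051]), 'joint_velocities': array([-0.002,  0.001, -0.001,  0.   , -0.001, -0.001, -0.001]), 'effort': array([-0.0000e+00, -4.7512e+01,  1.3640e+00, -2.5423e+01,  1.1000e-02,
        9.0000e-03, -0.0000e+00]), 'tcp_pos': array([0.29 , 0.581, 0.249]), 'eef_rot': array([-7.220e-01, -3.057e+00,  3.000e-03]), 'force': array([-0.389, -0.357, -0.288]), 'moment': array([-0.006,  0.043,  0.062]), 'grasp_force': np.float64(0.0), 'width': np.float64(0.998)}
top 51.28376764391201 -0.03947118702570849 [[0.014, -0.989, 0.147, 0.359], [-1.0, -0.01, 0.029, -0.072], [-0.028, -0.148, -0.989, 1.151], [0.0, 0.0, 0.0, 1.0]]
scene 42.463944131546285 -0.03660981793948284 [[0.072, 0.737, -0.672, 1.443], [0.997, -0.055, 0.047, -0.11], [-0.003, -0.673, -0.739, 1.04], [0.0, 0.0, 0.0, 1.0]]
```

View pics/top0.png

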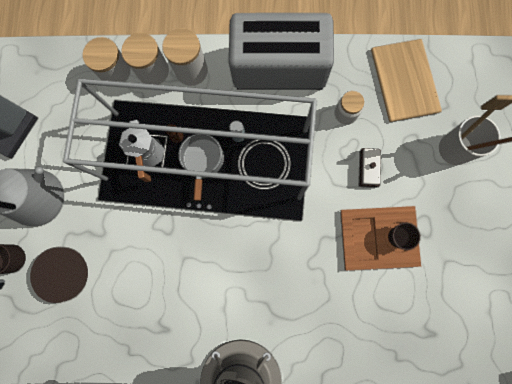

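View pics/scene0.png

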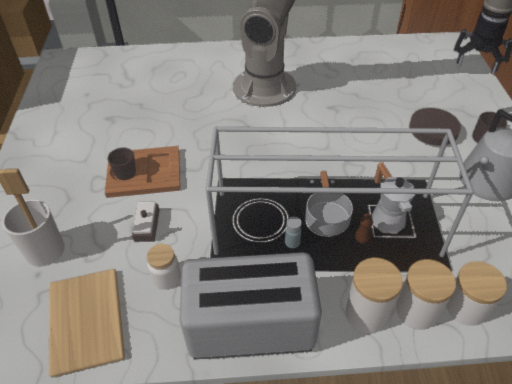

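Top view: hob at (100–305, 100–220), moka (143,150) with handle toward (143,172), pan (200,155) with handle (198,188), big ring (264,164), dish (370,167), tray (380,238) with cup at (403,236); mill and shaker stand on the far part of the glass at (177,135) and (237,130).

```bash
cat > b.py <<'E'
from h import *
def rect(P,n):
    (c,s,a)=cv2.minAreaRect((P[:,:2]*1000).astype(np.float32)); print(n,len(P),'c',np.round(c,1),'size',np.round(s,1),'ang',round(a,2))
def circ(P,n):
    x,y=P[:,0],P[:,1]; k=np.ones(len(x),bool)
    for i in range(5):
        s=np.linalg.lstsq(np.c_[2*x,2*y,np.ones(len(x))][k],(x*x+y*y)[k],rcond=None)[0]; r=np.sqrt(s[2]+s[0]**2+s[1]**2)
        e=abs(np.hypot(x-s[0],y-s[1])-r); k=e<max(.003,2*np.median(e))
    print(n,k.sum(),'c',(s[:2]*1000).round(1),'r',round(r*1000,1))
for n in('top','scene'):
    f=load(n); C=cloud(f); im=f['frame'].astype(int); hsv=cv2.cvtColor(f['frame'],cv2.COLOR_RGB2HSV).astype(int)
    X,Y,Z=C[...,0],C[...,1],C[...,2]; print('==',n,'table z',np.median(Z[(abs(X-.4)<.03)&(abs(Y)<.05)]).round(4))
    h,w=X.shape; v,u=np.mgrid[:h,:w]; uv=np.c_[u.ravel(),v.ravel()]
    G=onplane(f,uv,.012).reshape(h,w,3)
    reg=(X>.4)&(X<.85)&(Y>-.3)&(Y<.45)
    dark=(hsv[...,2]<40)&(abs(Z-.012)<.008)&reg
    print('glass z',np.median(Z[dark]).round(4)); m=cv2.morphologyEx(dark.astype(np.uint8),cv2.MORPH_OPEN,np.ones((3,3)))>0
    rect(G[m],'hob')
    wh=(hsv[...,2]>110)&(hsv[...,1]<50)&(abs(Z-.012)<.008)&reg
    np.save('/tmp/wh_%s.npy'%n,G[wh])
    # white marks on glass interior
    pan=(Z>.055)&(Z<.075)&(hsv[...,1]<60)&reg
    br=(hsv[...,1]>80)&(hsv[...,0]<20)&reg
    for nm,lo,hi in(('panhandle',.052,.075),('mokahandle',.08,.15)):
        mm=br&(Z>lo)&(Z<hi); k,l,st,ce=cv2.connectedComponentsWithStats(mm.astype(np.uint8))
        for i in range(1,k):
            if st[i,4]>15: P=C[l==i]; print(nm,st[i,4],'px',ce[i].round(),'mean',P.mean(0).round(3),'min',P.min(0).round(3),'max',P.max(0).round(3))
    k,l,st,ce=cv2.connectedComponentsWithStats(pan.astype(np.uint8))
    for i in range(1,k):
        if st[i,4]>25: circ(C[l==i],'panrim? %s'%ce[i].round())
    mok=(Z>.1)&(Z<.19)&reg&(hsv[...,1]<60)
    k,l,st,ce=cv2.connectedComponentsWithStats(mok.astype(np.uint8))
    for i in range(1,k):
        if st[i,4]>40: P=C[l==i]; print('moka?',st[i,4],ce[i].round(),P.mean(0).round(3),P.min(0).round(3),P.max(0).round(3))
    # tray & dish by depth
    tr=(X>.2)&(X<.55)&(Y<-.25)&(Y>-.75)&(abs(Z-.02)<.006)&(hsv[...,1]>70); rect(onplane(f,uv,.02).reshape(h,w,3)[tr],'tray')
    fl=(X>.2)&(X<.55)&(Y<-.25)&(Y>-.75)&(abs(Z-.068)<.008); circ(C[fl],'cup rim')
    d0=(X>.45)&(X<.7)&(Y<-.3)&(Y>-.55)
    rect(C[d0&(Z>.022)&(Z<.065)],'dish all'); rect(C[d0&(abs(Z-.043)<.004)],'lid')
    kn=C[d0&(Z>.052)&(Z<.066)]; print('knob',len(kn),kn.mean(0).round(4))
E
python3 b.py
```

```text
== top table z -0.0017
glass z 0.0105
hob 13206 c [622.8 117.7] size [593.5 305.1] ang 84.92
panhandle 144 px [198. 189.] mean [0.521 0.123 0.067] min [0.492 0.115 0.056] max [0.552 0.134 0.073]
mokahandle 207 px [347. 102.] mean [ 0.763 -0.286  0.098] min [ 0.733 -0.3    0.086] max [ 0.796 -0.269  0.104]
mokahandle 19 px [171. 133.] mean [0.676 0.2   0.086] min [0.672 0.191 0.081] max [0.68  0.212 0.095]
mokahandle 61 px [139. 161.] mean [0.586 0.27  0.135] min [0.574 0.262 0.125] max [0.6  0.28 0.14]
mokahandle 95 px [143. 176.] mean [0.548 0.261 0.119] min [0.539 0.254 0.082] max [0.559 0.274 0.139]
panrim? [279.  83.] 244 c [1836.6  -99.2] r 1007.2
panrim? [342. 110.] 82 c [ 764.6 -296.7] r 31.9
panrim? [200. 150.] 169 c [621.1 120.5] r 58.3
panrim? [152. 153.] 87 c [638.9 282.4] r 35.9
moka? 1926 [280.  68.] [ 0.836 -0.1    0.151] [ 0.829 -0.238  0.1  ] [0.85  0.038 0.183]
moka? 81 [98. 98.] [0.755 0.387 0.149] [0.75  0.382 0.1  ] [0.762 0.395 0.19 ]
moka? 771 [136. 142.] [0.634 0.279 0.142] [0.597 0.24  0.101] [0.675 0.326 0.174]
moka? 79 [ 86. 170.] [0.558 0.404 0.148] [0.553 
[... 1301 characters left out ...]
.555 0.401 0.1  ] [0.569 0.413 0.15 ]
moka? 288 [396. 183.] [0.63 0.28 0.15] [0.59  0.245 0.134] [0.652 0.325 0.175]
moka? 468 [398. 201.] [0.673 0.277 0.13 ] [0.643 0.243 0.1  ] [0.703 0.319 0.146]
moka? 124 [212. 220.] [ 0.714 -0.176  0.146] [ 0.708 -0.182  0.1  ] [ 0.718 -0.17   0.189]
moka? 147 [456. 223.] [0.763 0.389 0.146] [0.756 0.384 0.1  ] [0.767 0.398 0.189]
moka? 449 [246. 257.] [ 0.844 -0.101  0.176] [ 0.836 -0.235  0.168] [0.85  0.032 0.181]
tray 1679 c [ 404.2 -385.3] size [178.7 208.9] ang 3.41
cup rim 190 c [ 402.3 -439.3] r 34.2
dish all 826 c [ 550.7 -409.2] size [173.7 199.8] ang 81.58
lid 457 c [ 601.3 -360.7] size [ 49.1 104.6] ang 86.6
knob 30 [ 0.6009 -0.3619  0.0575]
```

```bash
cat > c.py <<'E'
from h import *
from b import rect,circ
print('#######')
for n in('top','scene'):
    f=load(n); C=cloud(f); hsv=cv2.cvtColor(f['frame'],cv2.COLOR_RGB2HSV).astype(int); h,w=hsv.shape[:2]
    v,u=np.mgrid[:h,:w]; uv=np.c_[u.ravel(),v.ravel()]; X,Y,Z=np.moveaxis(C,-1,0)
    G=onplane(f,uv,.02).reshape(h,w,3)
    t=(hsv[...,1]>90)&(X>.3)&(X<.52)&(Y<-.26)&(Y>-.51)&(Z>.004)&(Z<.026)
    k,l,st,ce=cv2.connectedComponentsWithStats(t.astype(np.uint8)); i=1+st[1:,4].argmax()
    edge=G[l==i]; rect(edge,n+' tray')
    # big ring
    G=onplane(f,uv,.012).reshape(h,w,3); rr=np.hypot(G[...,0]-.607,G[...,1]+.057)
    m=(hsv[...,2]>90)&(rr<.09)&(rr>.05)&(Z<.03)
    P=G[m]
    c=np.array([.607,-.057])
    for it in range(8):
        d=np.hypot(*(P[:,:2]-c).T); o=P[(abs(d-.075)<.005)]; ii=P[abs(d-.064)<.005]
        A=[];b=[]
        for Q,r in((o,.075),(ii,.064)):
            dd=Q[:,:2]-c; q=np.hypot(*dd.T); A.append(dd/q[:,None]); b.append(q-r)
        s=np.linalg.lstsq(np.vstack(A),np.hstack(b),rcond=None)[0]; c=c+s
    print(n,'big ring',len(P),(c*1000).round(1),'resid',np.std(np.hstack(b)).round(4))
    # mid ring / square whites
    q=(hsv[...,2]>90)&(hsv[...,1]<60)&(Z<.02)&(Y>.06)&(Y<.36)&(X>.55)&(X<.72)
    for p in (G[q]*1000): pass
    Q=G[q]*1000; print('whites',len(Q)); np.save('/tmp/q_%s.npy'%n,Q)
    k,l,st,ce=cv2.connectedComponentsWithStats(q.astype(np.uint8))
    for i in range(1,k):
        if st[i,4]>4: print('  ',st[i],(G[l==i].mean(0)*1000).round(),(G[l==i].min(0)*1000).round(),(G[l==i].max(0)*1000).round())
    # glass edges: line fit of hob boundary from dark mask at near and right edges
    for nm,lo,hi in(('mill',.06,.11),('caster',.06,.105)):
        pass
E
python3 c.py | sed -n '/####/,$p'
```

```text
#######
top tray 3668 c [ 397. -385.] size [167.7 210.6] ang 3.46
top big ring 403 [609.  -56.9] resid 0.0016
whites 915
   [150 135  10   1  10] [691. 269.  12.] [691. 255.  12.] [692. 282.  12.]
   [161 136   6   1   6] [689. 242.  12.] [688. 234.  12.] [689. 249.  12.]
   [184 140  37  32 805] [627. 128.  12.] [584.  72.  12.] [677. 178.  12.]
   [154 144  12  24  62] [626. 242.  12.] [595. 235.  12.] [664. 266.  12.]
scene tray 2436 c [ 407.  -384.5] size [181.9 208.2] ang 3.38
scene big ring 352 [608.6 -56.3] resid 0.0014
whites 602
   [321 201  28  23 416] [601. 143.  12.] [559. 110.  12.] [637. 181.  12.]
   [315 202   8   5  16] [566. 108.  12.] [561.  97.  12.] [574. 117.  12.]
   [368 205   7   9  21] [593. 245.  12.] [581. 240.  12.] [610. 259.  12.]
   [309 210   9  10  16] [603.  85.  12.] [587.  78.  12.] [620.  95.  12.]
   [372 214   2   4   5] [618. 246.  12.] [614. 244.  12.] [624. 249.  12.]
   [306 222   4   7  10] [639.  67.  12.] [628.  64.  12.] [649.  70.  12.]
   [372 223   6   6  16] [654. 243.  12.] [645. 236.  12.] [661. 250.  12.]
   [412 226   2   3   6] [666. 344.  12.] [663. 341.  12.] [670. 346.  12.]
   [382 231   5   1   5] [674. 265.  12.] [673. 260.  12.] [674. 270.  12.]
   [388 231   9   3  11] [678. 286.  12.] [674. 275.  12.] [682. 296.  12.]
   [382 233  34   5  59] [694. 306.  12.] [686. 256.  12.] [699. 344.  12.]
```

```bash
cat >> h.py <<'E'
def plan(*wps,step=.06,pos=None,rot=None):
    s=ctrl.sense(); p=np.array(s['tcp_pos'] if pos is None else pos); r=R.from_rotvec(s['eef_rot']) if rot is None else rot
    for w in wps:
        if np.isscalar(w):  # desired world heading of tool y (deg), nearest half turn
            y=r.as_matrix()[:,1]; c=np.degrees(np.arctan2(y[1],y[0])); d=(w-c+90)%180-90
            t=-d; n=int(np.ceil(abs(t)/10)); print('twist',round(t,1),'rows',n,'val',round(t/n/45,3) if n else 0); r=r*R.from_euler('z',t,degrees=True)
        else:
            d=np.array(w)-p; n=max(1,int(np.ceil(np.linalg.norm(d)/step))); print('to',w,'rows',n,(r.as_matrix().T@d/n/.1).round(3).tolist()); p=np.array(w,float)
def tilt():
    s=ctrl.sense(); m=R.from_rotvec(s['eef_rot']).as_matrix(); print('t',round(float(s['time_s']),2),'tcp',np.round(s['tcp_pos'],4),'z',m[:,2].round(3),'y',m[:,1].round(3),'q',np.round(s['joint_positions'],2),'w',round(float(s['width']),3),'F',np.round(s['force'],1),'g',round(float(s['grasp_force']),1))
E
python3 -c "
from h import *
plan((.29,.581,.40),86,(.585,-.36,.40),(.585,-.36,.25))"
```

```text
to (0.29, 0.581, 0.4) rows 3 [0.002, -0.001, -0.502]
twist -22.6 rows 3 val -0.167
to (0.585, -0.36, 0.4) rows 17 [-0.212, -0.54, 0.001]
to (0.585, -0.36, 0.25) rows 3 [-0.0, 0.001, 0.5]
```

Request:
{"name": "arm_command", "arguments": {"steps": [[0,0,-0.5,0],[0,0,-0.5,0],[0,0,-0.5,0],[0,0,0,-0.167],[0,0,0,-0.167],[0,0,0,-0.167],[-0.21,-0.54,0,0],[-0.21,-0.54,0,0],[-0.21,-0.54,0,0],[-0.21,-0.54,0,0]], "hand": 1}}

```text
time_s: 1.35
tcp_pos: [0.3597, 0.3579, 0.3999]
eef_rot: [-0.11, -3.139, 0.001]
force: [0.9, -0.6, 0.3]
width: 0.999
grasp_force: 0.0
```

Request:
{"name": "arm_command", "arguments": {"steps": [[-0.21,-0.54,0,0],[-0.21,-0.54,0,0],[-0.21,-0.54,0,0],[-0.21,-0.54,0,0],[-0.21,-0.54,0,0],[-0.21,-0.54,0,0],[-0.21,-0.54,0,0],[-0.21,-0.54,0,0],[-0.21,-0.54,0,0],[0,0,0,0]]}}

```text
time_s: 2.6
tcp_pos: [0.5131, -0.1435, 0.3999]
eef_rot: [-0.126, -3.138, 0.005]
force: [0.1, 1.3, 0.4]
width: 1.0
grasp_force: 0.0
```

```bash
python3 -c "
from h import *
tilt(); plan(86,(.585,-.36,.40),(.585,-.36,.25))"
```

```text
t 2.6 tcp [ 0.5131 -0.1435  0.3999] z [-0.001 -0.003 -1.   ] y [ 0.08   0.997 -0.003] q [-0.4   0.13  0.67  1.59 -0.08  1.45  1.76] w 1.0 F [0.1 1.3 0.4] g 0.0
twist -0.6 rows 1 val -0.013
to (0.585, -0.36, 0.4) rows 4 [-0.217, -0.527, 0.001]
to (0.585, -0.36, 0.25) rows 3 [-0.0, 0.002, 0.5]
```

Request:
{"name": "arm_command", "arguments": {"steps": [[-0.215,-0.53,0,-0.013],[-0.215,-0.53,0,0],[-0.215,-0.53,0,0],[-0.215,-0.53,0,0],[0,0,0.5,0],[0,0,0.5,0],[0,0,0.5,0],[0,0,0,0]]}}

```text
time_s: 3.6
tcp_pos: [0.585, -0.3513, 0.2454]
eef_rot: [-0.092, -3.132, -0.01]
force: [0.1, -0.2, 0.6]
width: 1.004
grasp_force: 0.0
```

```bash
python3 -c "
from h import *
tilt(); f=grab('wrist'); cv2.imwrite('pics/w1.png',f['frame'][:,:,::-1])
C=cloud(f);X,Y,Z=np.moveaxis(C,-1,0); d0=(X>.5)&(X<.7)&(Y<-.3)&(Y>-.43)
print(f['extrinsics'].round(3).tolist())
for a,b in((.022,.034),(.037,.049),(.053,.066)):
    P=C[d0&(Z>a)&(Z<b)]; print(len(P)); 
    if len(P)>10: print(P.mean(0),cv2.minAreaRect((P[:,:2]*1000).astype(np.float32)))
"
```

```text
t 3.6 tcp [ 0.585  -0.3513  0.2454] z [-0.008  0.006 -1.   ] y [0.058 0.998 0.006] q [ 0.02  0.55  0.7   1.46 -0.36  1.27  2.27] w 1.004 F [ 0.1 -0.2  0.6] g 0.0
[[0.058, 0.96, 0.274, 0.515], [0.998, -0.058, -0.01, -0.348], [0.007, 0.274, -0.962, 0.371], [0.0, 0.0, 0.0, 1.0]]
616
[ 0.58057379 -0.35831322  0.0310564 ] ((596.2977294921875, -362.0387268066406), (55.948490142822266, 107.15412139892578), 86.84317779541016)
3128
[ 0.59406108 -0.36163207  0.04438504] ((596.48291015625, -362.4261169433594), (47.37206268310547, 99.99313354492188), 87.20441436767578)
157
[ 0.59548335 -0.3617527   0.06004153] ((596.0731811523438, -362.0773620605469), (14.478179931640625, 14.966064453125), 43.15113830566406)
```

View pics/w1.png

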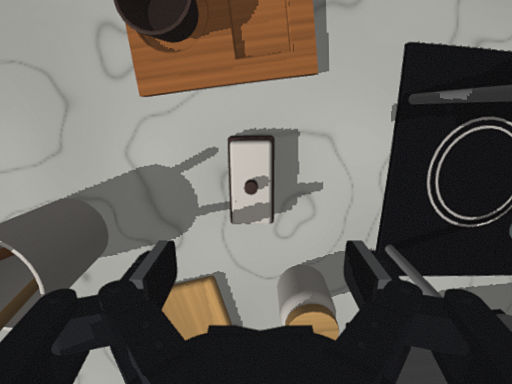

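The wrist view shows the dish centred at (250,180), its long side along the picture's vertical, between the open fingers (160,300)/(360,300), clear of neighbours; measured centre (597,-362) mm and heading −3°.

```bash
python3 -c "
from h import *
plan(87,(.597,-.362,.10),(.597,-.362,.033),step=.05)"
```

```text
twist -0.4 rows 1 val -0.008
to (0.597, -0.362, 0.1) rows 3 [-0.038, -0.029, 0.497]
to (0.597, -0.362, 0.033) rows 2 [-0.001, -0.001, 0.335]
```

Request:
{"name": "arm_command", "arguments": {"steps": [[-0.037,-0.029,0.4,-0.008],[-0.037,-0.029,0.4,0],[-0.037,-0.029,0.4,0],[0,0,0.3,0],[0,0,0.3,0],[0,0,0.3,0],[0,0,0,0]], "grip_force": 40}}

```text
time_s: 4.53
tcp_pos: [0.5979, -0.3636, 0.0406]
eef_rot: [-0.083, -3.14, -0.002]
force: [0.5, 0.7, 0.4]
width: 0.998
grasp_force: 0.0
```

```bash
python3 -c "
from h import *
tilt();plan(87,(.597,-.362,.033))"
```

```text
t 4.53 tcp [ 0.5979 -0.3636  0.0406] z [-0.     0.001 -1.   ] y [0.053 0.999 0.001] q [ 0.1   0.77  0.58  1.59 -0.5   0.94  2.38] w 0.998 F [0.5 0.7 0.4] g 0.0
twist -0.0 rows 1 val -0.0
to (0.597, -0.362, 0.033) rows 1 [0.01, 0.015, 0.076]
```

Request:
{"name": "arm_command", "arguments": {"steps": [[0.01,0.015,0.07,0],[0,0,0,0]]}}

```text
time_s: 4.78
tcp_pos: [0.597, -0.363, 0.0348]
eef_rot: [0.084, 3.138, -0.001]
force: [0.0, -0.1, -0.4]
width: 1.0
grasp_force: 0.0
```

Request:
{"name": "arm_command", "arguments": {"steps": [[0,0,0,0],[0,0,0,0],[0,0,0,0],[0,0,0,0],[0,0,0,0]], "hand": -1}}

```text
time_s: 5.4
tcp_pos: [0.5967, -0.3626, 0.0344]
eef_rot: [0.084, 3.139, 0.001]
force: [-0.7, 1.8, 6.3]
width: 0.643
grasp_force: 44.8
```

Request:
{"name": "arm_command", "arguments": {"steps": [[0,0,-0.3,0],[0,0,-0.3,0],[0,0,-0.3,0],[0,0,0,0]]}}

```text
time_s: 5.9
tcp_pos: [0.5969, -0.3639, 0.1249]
eef_rot: [0.085, 3.137, -0.003]
force: [0.1, 0.5, -3.4]
width: 0.644
grasp_force: 44.6
```

```bash
python3 -c "
from h import *
tilt(); f=grab('wrist'); cv2.imwrite('pics/w2.png',f['frame'][:,:,::-1])
"
```

```text
t 5.9 tcp [ 0.5969 -0.3639  0.1249] z [ 0.003 -0.002 -1.   ] y [ 0.054  0.999 -0.002] q [ 0.07  0.68  0.64  1.55 -0.44  1.06  2.34] w 0.644 F [ 0.1  0.5 -3.4] g 44.6
```

View pics/w2.png

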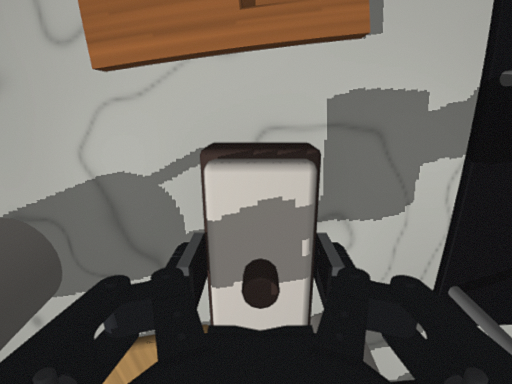

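The dish is held squarely between the pads (knob at (260,283)), clear of the table. Moving near the tray to measure the nest.

```bash
python3 -c "
from h import *
plan((.51,-.345,.22),93.4)"
```

```text
to (0.51, -0.345, 0.22) rows 3 [0.289, 0.044, -0.324]
twist -6.5 rows 1 val -0.144
```

Request:
{"name": "arm_command", "arguments": {"steps": [[0.29,0.044,-0.32,0],[0.29,0.044,-0.32,0],[0.29,0.044,-0.32,0],[0,0,0,-0.072],[0,0,0,-0.072],[0,0,0,0],[0,0,0,0]]}}

```text
time_s: 6.82
tcp_pos: [0.5094, -0.3444, 0.2178]
eef_rot: [0.092, -3.138, -0.002]
force: [-0.6, 0.3, -3.0]
width: 0.641
grasp_force: 45.2
```

```bash
python3 -c "
from h import *
tilt(); f=grab('wrist'); cv2.imwrite('pics/w3.png',f['frame'][:,:,::-1])
C=cloud(f);X,Y,Z=np.moveaxis(C,-1,0)
reg=(X>.3)&(X<.5)&(Y>-.5)&(Y<-.26)
print('table',np.median(Z[(X>.2)&(X<.3)&(abs(Y+.35)<.05)]),'top',np.median(Z[reg&(Z>.012)&(Z<.03)]))
fl=reg&(Z>.0)&(Z<.0135)&(Y>-.39)&(Y<-.3)&(X>.33)&(X<.47)
h,w=Z.shape; v,u=np.mgrid[:h,:w]
G=onplane(f,np.c_[u.ravel(),v.ravel()],.008).reshape(h,w,3)
k,l,st,ce=cv2.connectedComponentsWithStats(fl.astype(np.uint8)); 
for i in range(1,k):
    if st[i,4]>100: print(st[i],np.median(Z[l==i]),cv2.minAreaRect((G[l==i][:,:2]*1000).astype(np.float32)))
hsv=cv2.cvtColor(f['frame'],cv2.COLOR_RGB2HSV)
G=onplane(f,np.c_[u.ravel(),v.ravel()],.02).reshape(h,w,3)
t=(hsv[...,1]>90)&(Z<.027)&(Z>.004)&(X>.25); k,l,st,ce=cv2.connectedComponentsWithStats(t.astype(np.uint8)); i=1+st[1:,4].argmax(); print(st[i],cv2.minAreaRect((G[l==i][:,:2]*1000).astype(np.float32)))
"
```

```text
t 6.83 tcp [ 0.5094 -0.3444  0.2178] z [-0.002  0.001 -1.   ] y [-0.059  0.998  0.001] q [ 0.01  0.44  0.7   1.68 -0.31  1.14  2.42] w 0.641 F [-0.6  0.3 -3. ] g 45.2
table nan top 0.021646432027179308
[ 239    9   60  114 6496] 0.009850378903857593 ((392.65966796875, -341.60675048828125), (117.38549041748047, 63.3926887512207), 3.5645864009857178)
[  122     0   207   149 22623] ((405.74407958984375, -386.3838806152344), (152.68487548828125, 211.3848419189453), 3.172631025314331)
  return _methods._mean(a, axis=axis, dtype=dtype,
  ret = ret.dtype.type(ret / rcount)
```

View pics/w3.png

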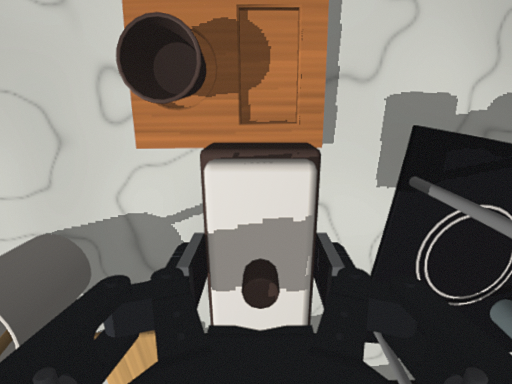

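Nest at (269,65) in the wrist view, measured 117×63 mm (given 116×62), heading 3.5°, centre (393,-342); the cup is to its left at (162,57), clear of the fingers.

```bash
python3 -c "
from h import *
f=load('wrist'); C=cloud(f); s=ctrl.sense(); p=s['tcp_pos']; m=R.from_rotvec(s['eef_rot']).as_matrix()
L=(C-p)@m; k=(abs(L[...,0])<.07)&(abs(L[...,1])<.04)&(C[...,2]>.225-.03)&(C[...,2]<.26)
for a,b in((-.03,-.02),(-.016,-.003)):
    P=L[k&(L[...,2]>a)&(L[...,2]<b)]; print(a,len(P),P.mean(0).round(4),cv2.minAreaRect((P[:,:2]*1000).astype(np.float32)))
plan(93.5,(.3935,-.342,.10),(.3935,-.342,.055),step=.05)"
```

```text
-0.03 2139 [ 0.0037 -0.     -0.0247] ((0.8961830139160156, -0.019580841064453125), (79.88524627685547, 24.867996215820312), 89.95914459228516)
-0.016 17058 [ 0.0156  0.0001 -0.0098] ((8.875106811523438, -0.002658843994140625), (79.9613265991211, 84.19108581542969), 89.97465515136719)
twist -0.1 rows 1 val -0.003
to (0.3935, -0.342, 0.1) rows 4 [0.289, 0.024, 0.296]
to (0.3935, -0.342, 0.055) rows 1 [-0.001, -0.0, 0.45]
```

Request:
{"name": "arm_command", "arguments": {"steps": [[0.29,0.024,0.2,-0.003],[0.29,0.024,0.2,0],[0.29,0.024,0.2,0],[0.29,0.024,0.2,0],[0,0,0.3,0],[0,0,0.3,0],[0,0,0,0],[0,0,0,0]]}}

```text
time_s: 7.88
tcp_pos: [0.3941, -0.3432, 0.0801]
eef_rot: [-0.096, 3.139, -0.002]
force: [0.0, 0.2, -4.7]
width: 0.645
grasp_force: 45.3
```

```bash
python3 -c "
from h import *
tilt();plan(93.5,(.3935,-.342,.0435))"
```

```text
t 7.88 tcp [ 0.3941 -0.3432  0.0801] z [ 0.001 -0.001 -1.   ] y [-0.061  0.998 -0.001] q [ 0.11  0.46  0.66  2.02 -0.39  0.79  2.62] w 0.645 F [ 0.   0.2 -4.7] g 45.3
twist 0.0 rows 1 val 0.0
to (0.3935, -0.342, 0.0435) rows 1 [0.006, 0.013, 0.366]
```

Request:
{"name": "arm_command", "arguments": {"steps": [[0.005,0.01,0.1,0],[0,0,0.1,0],[0,0,0.08,0],[0,0,0.07,0],[0,0,0,0],[0,0,0,0]]}}

```text
time_s: 8.62
tcp_pos: [0.3931, -0.3416, 0.0444]
eef_rot: [-0.097, 3.14, -0.0]
force: [-0.3, 0.1, -4.2]
width: 0.639
grasp_force: 45.2
```

Request:
{"name": "arm_command", "arguments": {"steps": [[0,0,0.02,0],[0,0,0,0]]}}

```text
time_s: 8.88
tcp_pos: [0.3932, -0.3416, 0.0424]
eef_rot: [-0.097, 3.14, -0.0]
force: [0.6, -0.6, -3.7]
width: 0.64
grasp_force: 45.3
```

Request:
{"name": "arm_command", "arguments": {"steps": [[0,0,0,0],[0,0,0,0],[0,0,0,0],[0,0,-0.2,0],[0,0,-0.3,0],[0,0,-0.4,0],[0,0,-0.5,0],[0,0,-0.5,0]], "hand": 0.5}}

```text
time_s: 9.88
tcp_pos: [0.3928, -0.3421, 0.234]
eef_rot: [-0.096, 3.139, -0.002]
force: [2.0, -0.3, -0.6]
width: 0.749
grasp_force: 0.0
```

```bash
python3 -c "
from h import *
tilt()
for n in('top','scene'):
    f=grab(n); C=cloud(f);X,Y,Z=np.moveaxis(C,-1,0); d=(X>.3)&(X<.48)&(Y>-.385)&(Y<-.29)
    for a,b in((.044,.058),(.06,.075)):
        P=C[d&(Z>a)&(Z<b)]; print(n,len(P),P.mean(0) if len(P) else 0,cv2.minAreaRect((P[:,:2]*1000).astype(np.float32)) if len(P)>5 else '')
"
```

```text
t 9.88 tcp [ 0.3928 -0.3421  0.234 ] z [ 0.001 -0.001 -1.   ] y [-0.061  0.998 -0.001] q [-0.04  0.24  0.79  1.88 -0.19  1.1   2.45] w 0.749 F [ 2.  -0.3 -0.6] g 0.0
top 509 [ 0.39182134 -0.33830014  0.04869845] ((394.5794982910156, -340.86322021484375), (104.48135375976562, 49.01603698730469), 3.803126811981201)
top 0 0 
scene 404 [ 0.40098296 -0.34035435  0.05014563] ((395.80230712890625, -341.58123779296875), (108.17914581298828, 48.552818298339844), 3.4579410552978516)
scene 23 [ 0.39797454 -0.34174809  0.06536552] ((397.6469421386719, -341.4711608886719), (15.839985847473145, 14.223923683166504), 13.867915153503418)
```

Dish lies in the nest (lid top at 50 mm, heading 3.6°). Now to find how the tool can be tilted: raise the arm to the edge of its reach.

```bash
python3 -c "
from h import *
plan((.393,-.342,.35),85,(.42,0.03,.5))"
```

```text
to (0.393, -0.342, 0.35) rows 2 [0.006, 0.011, -0.561]
twist 8.5 rows 1 val 0.189
to (0.42, 0.03, 0.5) rows 7 [0.005, 0.532, -0.217]
```

Request:
{"name": "arm_command", "arguments": {"steps": [[0,0,-0.58,0],[0,0,-0.58,0],[0,0,0,0.189],[0.005,0.53,-0.22,0],[0.005,0.53,-0.22,0],[0.005,0.53,-0.22,0],[0.005,0.53,-0.22,0],[0.005,0.53,-0.22,0],[0.005,0.53,-0.22,0],[0.005,0.53,-0.22,0]], "hand": 0}}

```text
time_s: 11.22
tcp_pos: [0.4217, 0.0298, 0.5025]
eef_rot: [0.137, 3.138, 0.001]
force: [1.4, -0.4, -0.4]
width: 0.497
grasp_force: 0.0
```

Request:
{"name": "arm_command", "arguments": {"steps": [[0,0,-0.6,0],[0,0,-0.6,0],[0,0,-0.6,0],[0,0,-0.6,0],[0,0,-0.6,0],[0,0,-0.6,0],[0,0,-0.6,0],[0,0,-0.6,0]]}}

```text
time_s: 12.22
tcp_pos: [0.4126, 0.026, 0.7226]
eef_rot: [0.134, 2.991, 0.036]
force: [-1.5, -0.7, 1.0]
width: 0.499
grasp_force: 0.0
```

```bash
python3 -c "
from h import *
tilt()"
```

```text
t 12.22 tcp [0.4126 0.026  0.7226] z [ 0.148  0.017 -0.989] y [0.087 0.996 0.03 ] q [ 0.8  -0.07 -0.84  1.05 -0.07  1.99  1.4 ] w 0.499 F [-1.5 -0.7  1. ] g 0.0
```

Request:
{"name": "arm_command", "arguments": {"steps": [[0,0,-0.6,0],[0,0,-0.6,0],[0,0,-0.6,0],[0,0,0.5,0],[0,0,0.5,0]]}}

```text
time_s: 12.85
tcp_pos: [0.4171, 0.0273, 0.6886]
eef_rot: [0.127, 2.845, 0.058]
force: [1.5, 1.1, 0.3]
width: 0.502
grasp_force: 0.0
```

```bash
python3 -c "
from h import *
tilt()"
```

```text
t 12.85 tcp [0.4171 0.0273 0.6886] z [ 0.29   0.027 -0.957] y [0.081 0.995 0.053] q [ 0.51 -0.2  -0.49  1.26 -0.13  1.76  1.45] w 0.502 F [1.5 1.1 0.3] g 0.0
```

The tilt stays once reached. Continue a little to about 27°.

Request:
{"name": "arm_command", "arguments": {"steps": [[0,-0.6,0,0],[0,0,-0.5,0],[0,0,-0.6,0],[0,0,-0.6,0],[0,0,-0.6,0],[0,0,0,0]]}}

```text
time_s: 13.6
tcp_pos: [0.3534, -0.0353, 0.8271]
eef_rot: [0.124, 2.742, 0.056]
force: [-0.2, 0.1, -0.3]
width: 0.5
grasp_force: 0.0
```

```bash
python3 -c "
from h import *
tilt()"
```

```text
t 13.6 tcp [ 0.3534 -0.0353  0.8271] z [ 0.388  0.022 -0.922] y [0.079 0.995 0.057] q [ 0.28 -0.18 -0.17  0.92 -0.1   1.99  1.52] w 0.5 F [-0.2  0.1 -0.3] g 0.0
```

Request:
{"name": "arm_command", "arguments": {"steps": [[0,0,-0.6,0],[0,0,-0.6,0],[0,0,0,-0.165],[0,0,0.4,0],[0,0,0.4,0],[0,0,0,0]]}}

```text
time_s: 14.35
tcp_pos: [0.3645, -0.0351, 0.7876]
eef_rot: [-0.047, 2.662, 0.013]
force: [-0.4, -0.0, 0.7]
width: 0.5
grasp_force: 0.0
```

```bash
python3 -c "
from h import *
tilt()"
```

```text
t 14.35 tcp [ 0.3645 -0.0351  0.7876] z [ 0.46   0.017 -0.887] y [-0.036  0.999  0.001] q [ 0.05 -0.28 -0.03  1.14 -0.04  1.8   1.61] w 0.5 F [-0.4 -0.   0.7] g 0.0
```

```bash
python3 -c "
from h import *
plan((.435,.1235,.215))"
```

```text
to (0.435, 0.1235, 0.215) rows 10 [0.196, 0.156, 0.543]
```

Request:
{"name": "arm_command", "arguments": {"steps": [[0.196,0.156,0.543,0],[0.196,0.156,0.543,0],[0.196,0.156,0.543,0],[0.196,0.156,0.543,0],[0.196,0.156,0.543,0],[0.196,0.156,0.543,0],[0.196,0.156,0.543,0],[0.196,0.156,0.543,0],[0.196,0.156,0.543,0],[0.196,0.156,0.543,0]], "hand": 0.2}}

```text
time_s: 15.6
tcp_pos: [0.4416, 0.1258, 0.2211]
eef_rot: [-0.046, 2.65, 0.016]
force: [0.6, -0.5, -0.5]
width: 0.597
grasp_force: 0.0
```

```bash
cat > pan.py <<'E'
from h import *
from b import circ
E
sed -i '/^for n in/,$d' b.py
cat > pan.py <<'E'
from h import *
from b import circ
import sys
tilt()
# args: approx pan centre, moka centre; measures pan rim, pan handle, moka body and handle
px,py,mx,my=map(float,sys.argv[1:5])
for n in('top','scene'):
    f=grab(n); C=cloud(f); X,Y,Z=np.moveaxis(C,-1,0); hsv=cv2.cvtColor(f['frame'],cv2.COLOR_RGB2HSV).astype(int)
    dz=.0015 if n=='top' else 0
    rr=np.hypot(X-px,Y-py); circ(C[(abs(Z+dz-.067)<.006)&(rr<.075)&(rr>.045)&(hsv[...,1]<60)],n+' pan')
    b=(hsv[...,1]>80)&(hsv[...,0]<20); P=C[b&(rr>.065)&(rr<.14)&(abs(Z-.067)<.012)&(X<px)]; print('  handle',len(P),P.mean(0).round(4) if len(P) else '')
    r2=np.hypot(X-mx,Y-my); P=C[b&(r2<.13)&(Z>.08)&(Z<.15)&(X<mx-.05)]; print('  mokahandle',len(P),P.mean(0).round(4) if len(P) else '')
    P=C[(r2<.02)&(Z>.15)&(Z<.185)]; print('  moka knob',len(P),P.mean(0).round(4) if len(P) else '', 'top',P[P[:,2]>.163].mean(0).round(4) if (P[:,2]>.163).any() else '')
    r3=np.hypot(X-.69,Y-.2); P=C[b&(r3<.035)&(Z>.09)&(Z<.115)]; print('  mill',len(P),P.mean(0).round(4) if len(P) else '')
    r3=np.hypot(X-.694,Y-.02); P=C[(r3<.035)&(Z>.085)&(Z<.11)]; print('  caster',len(P),P.mean(0).round(4) if len(P) else '')
E
python3 pan.py .622 .121 .639 .283; python3 -c "
from h import *
f=grab('wrist'); cv2.imwrite('pics/w4.png',f['frame'][:,:,::-1])"
```

```text
t 15.6 tcp [0.4416 0.1258 0.2211] z [ 0.472  0.019 -0.882] y [-0.036  0.999  0.003] q [ 0.13 -0.16 -0.58  2.32  0.23  0.52  0.96] w 0.597 F [ 0.6 -0.5 -0.5] g 0.0
top pan 145 c [621.2 120.6] r 58.4
  handle 144 [0.5209 0.1231 0.0664]
  mokahandle 132 [0.5574 0.2633 0.1246]
  moka knob 69 [0.6377 0.2807 0.1662] top [0.6385 0.2816 0.1703]
  mill 11 [0.6923 0.2003 0.0972]
  caster 130 [0.6913 0.018  0.0952]
scene pan 185 c [624.  122.2] r 58.4
  handle 100 [0.5276 0.1243 0.068 ]
  mokahandle 149 [0.5617 0.263  0.1201]
  moka knob 91 [0.643  0.2816 0.1645] top [0.6424 0.2827 0.17  ]
  mill 55 [0.6939 0.2005 0.0975]
  caster 167 [0.6956 0.0194 0.095 ]
```

View pics/w4.png

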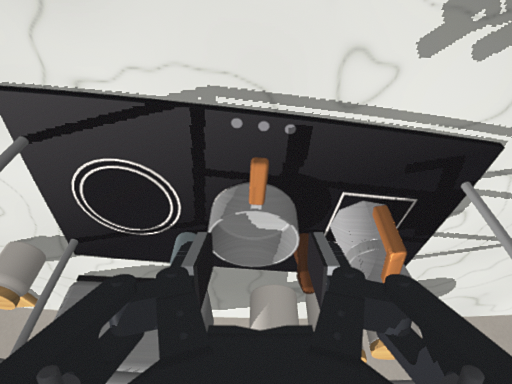

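Wrist view: pan at (255,220) with its handle (258,180) in line with the gap between the fingers, moka handle (388,240) to the right, clear.

```bash
python3 -c "
from h import *
plan((.465,.1238,.158),(.513,.1238,.064),step=.05)"
```

```text
to (0.465, 0.1238, 0.158) rows 2 [0.028, -0.008, 0.329]
to (0.513, 0.1238, 0.064) rows 3 [0.004, -0.006, 0.352]
```

Request:
{"name": "arm_command", "arguments": {"steps": [[0.028,-0.008,0.329,0],[0.028,-0.008,0.329,0],[0.004,-0.006,0.35,0],[0.004,-0.006,0.35,0],[0.004,-0.006,0.35,0],[0,0,0,0],[0,0,0,0]]}}

```text
time_s: 16.62
tcp_pos: [0.5153, 0.1235, 0.068]
eef_rot: [-0.045, 2.65, 0.012]
force: [-0.4, -1.1, 0.4]
width: 0.603
grasp_force: 0.0
```

```bash
python3 -c "
from h import *
tilt(); plan((.513,.1238,.063))"
```

```text
t 16.62 tcp [0.5153 0.1235 0.068 ] z [ 0.471  0.017 -0.882] y [-0.034  0.999  0.001] q [ 0.04  0.3  -0.51  2.33  1.34  0.33 -0.07] w 0.603 F [-0.4 -1.1  0.4] g 0.0
to (0.513, 0.1238, 0.063) rows 1 [0.044, 0.004, 0.033]
```

```bash
python3 -c "
from h import *
plan((.515,.1235,.105),(.505,.03,.1),(.518,-.054,.1),step=.05)"
```

```text
to (0.515, 0.1235, 0.105) rows 1 [-0.172, 0.001, -0.328]
to (0.505, 0.03, 0.1) rows 2 [0.07, -0.466, -0.009]
to (0.518, -0.054, 0.1) rows 2 [-0.045, -0.422, 0.024]
```

Request:
{"name": "arm_command", "arguments": {"steps": [[-0.172,0,-0.328,0],[0.07,-0.47,0,0],[0.07,-0.47,0,0],[0,0,0,0]]}}

```text
time_s: 17.12
tcp_pos: [0.504, 0.0204, 0.0936]
eef_rot: [-0.028, 2.653, 0.0]
force: [0.5, 1.3, 0.0]
width: 0.604
grasp_force: 0.0
```

```bash
python3 -c "
from h import *
tilt();plan((.518,-.054,.1),step=.05)"
```

```text
t 17.12 tcp [0.504  0.0204 0.0936] z [ 0.469  0.005 -0.883] y [-0.02   1.    -0.005] q [ 0.42  0.21 -0.64  2.37  1.05  0.23  0.42] w 0.604 F [0.5 1.3 0. ] g 0.0
to (0.518, -0.054, 0.1) rows 2 [-0.069, -0.373, 0.003]
```

Request:
{"name": "arm_command", "arguments": {"steps": [[0.53,0.01,-0.28,0],[0.53,0.01,-0.28,0],[0,0,0,0]]}}

```text
time_s: 17.5
tcp_pos: [0.4501, 0.0246, 0.1083]
eef_rot: [-0.043, 2.671, 0.017]
force: [-0.1, -0.2, 0.6]
width: 0.602
grasp_force: 0.0
```

```bash
python3 -c "
from h import *
tilt()"
```

```text
t 17.5 tcp [0.4501 0.0246 0.1083] z [ 0.452  0.019 -0.892] y [-0.033  0.999  0.005] q [ 0.76  0.1  -0.99  2.45  0.74  0.23  0.72] w 0.602 F [-0.1 -0.2  0.6] g 0.0
```

Request:
{"name": "arm_command", "arguments": {"steps": [[0.53,0.01,-0.28,0],[0.53,0.01,-0.28,0],[0.53,0.01,-0.28,0],[0,0,0,0]]}}

```text
time_s: 18.0
tcp_pos: [0.4106, -0.0045, 0.1318]
eef_rot: [-0.004, 2.738, -0.072]
force: [0.1, 1.1, 0.1]
width: 0.599
grasp_force: 0.0
```

```bash
python3 -c "
from h import *
tilt()"
```

```text
t 18.0 tcp [ 0.4106 -0.0045  0.1318] z [ 0.392 -0.05  -0.919] y [ 0.008  0.999 -0.051] q [ 1.15 -0.12 -1.24  2.45 -0.05  0.33  1.5 ] w 0.599 F [0.1 1.1 0.1] g 0.0
```

```bash
python3 -c "
from h import *
plan(86,(.47,.124,.19),(.527,.1237,.063),step=.05)"
```

```text
twist 3.6 rows 1 val 0.079
to (0.47, 0.124, 0.19) rows 4 [-0.178, 0.326, -0.091]
to (0.527, 0.1237, 0.063) rows 3 [-0.007, 0.023, 0.463]
```

Request:
{"name": "arm_command", "arguments": {"steps": [[0,0,0,0.079],[-0.178,0.326,-0.091,0],[-0.178,0.326,-0.091,0],[-0.178,0.326,-0.091,0],[-0.178,0.326,-0.091,0],[0,0,0,0]]}}

```text
time_s: 18.75
tcp_pos: [0.4718, 0.1297, 0.1908]
eef_rot: [0.072, 2.734, -0.039]
force: [-0.1, -0.3, -0.6]
width: 0.6
grasp_force: 0.0
```

```bash
python3 -c "
from h import *
tilt();plan((.527,.1237,.063),step=.05)"
```

```text
t 18.75 tcp [0.4718 0.1297 0.1908] z [ 0.394 -0.037 -0.918] y [ 0.056  0.998 -0.017] q [ 0.84  0.06 -1.36  2.22  0.5   0.62  0.64] w 0.6 F [-0.1 -0.3 -0.6] g 0.0
to (0.527, 0.1237, 0.063) rows 3 [-0.001, -0.003, 0.464]
```

Request:
{"name": "arm_command", "arguments": {"steps": [[0,0,0.46,0],[0,0,0.46,0],[0,0,0.46,0],[0,0,0,0],[0,0,0,0]]}}

```text
time_s: 19.38
tcp_pos: [0.5165, 0.117, 0.0752]
eef_rot: [0.081, 2.742, -0.05]
force: [-0.1, -0.2, 0.4]
width: 0.597
grasp_force: 0.0
```

```bash
python3 -c "
from h import *
tilt();plan((.527,.1237,.063),step=.05)"
```

```text
t 19.38 tcp [0.5165 0.117  0.0752] z [ 0.387 -0.047 -0.921] y [ 0.064  0.998 -0.024] q [ 0.45  0.44 -1.02  2.24  1.17  0.64  0.08] w 0.597 F [-0.1 -0.2  0.4] g 0.0
to (0.527, 0.1237, 0.063) rows 1 [-0.046, 0.076, 0.15]
```

Request:
{"name": "arm_command", "arguments": {"steps": [[-0.046,0.076,0.15,0],[0,0,0,0],[0,0,0,0]]}}

```text
time_s: 19.75
tcp_pos: [0.5273, 0.1225, 0.0637]
eef_rot: [0.083, 2.74, -0.052]
force: [-0.6, -0.8, 0.5]
width: 0.601
grasp_force: 0.0
```

Request:
{"name": "arm_command", "arguments": {"steps": [[0,0,0,0],[0,0,0,0],[0,0,0,0],[0,0,0,0],[0,0,0,0]], "hand": -1, "grip_force": 30}}

```text
time_s: 20.38
tcp_pos: [0.5272, 0.124, 0.0629]
eef_rot: [0.08, 2.741, -0.05]
force: [-3.5, 0.8, 6.2]
width: 0.208
grasp_force: 29.6
```

```bash
python3 pan.py .622 .121 .639 .283
```

```text
t 20.38 tcp [0.5272 0.124  0.0629] z [ 0.387 -0.046 -0.921] y [ 0.063  0.998 -0.024] q [ 0.41  0.48 -0.99  2.22  1.23  0.65  0.03] w 0.208 F [-3.5  0.8  6.2] g 29.6
top pan 139 c [621.3 119.2] r 58.2
  handle 45 [0.5412 0.1218 0.0674]
  mokahandle 131 [0.5571 0.2632 0.1247]
  moka knob 71 [0.6378 0.2803 0.1655] top [0.6385 0.2817 0.17  ]
  mill 11 [0.6924 0.2006 0.0971]
  caster 129 [0.6914 0.018  0.0951]
scene pan 175 c [624.3 120.7] r 58.2
  handle 76 [0.5305 0.124  0.0686]
  mokahandle 165 [0.5617 0.2633 0.1206]
  moka knob 92 [0.6426 0.2814 0.1643] top [0.6426 0.2826 0.1704]
  mill 55 [0.6935 0.201  0.0973]
  caster 170 [0.6958 0.019  0.0953]
```

```bash
python3 -c "
from h import *
plan((.496,.074,.063),step=.02)"
```

```text
to (0.496, 0.074, 0.063) rows 3 [0.087, -0.173, -0.033]
```

Request:
{"name": "arm_command", "arguments": {"steps": [[0.09,-0.175,-0.035,0],[0.09,-0.175,-0.035,0],[0.09,-0.175,-0.035,0],[0,0,0,0]]}}

```text
time_s: 20.98
tcp_pos: [0.4938, 0.0711, 0.0629]
eef_rot: [0.083, 2.743, -0.055]
force: [-8.6, -1.4, 13.2]
width: 0.204
grasp_force: 34.8
```

```bash
python3 -c "
from h import *
tilt();plan((.496,-.006,.063),step=.02)"
```

```text
t 20.98 tcp [0.4938 0.0711 0.0629] z [ 0.385 -0.051 -0.921] y [ 0.066  0.997 -0.027] q [ 0.54  0.4  -1.    2.32  1.22  0.55  0.08] w 0.204 F [-8.6 -1.4 13.2] g 34.8
to (0.496, -0.006, 0.063) rows 4 [-0.015, -0.192, 0.012]
```

Request:
{"name": "arm_command", "arguments": {"steps": [[-0.015,-0.192,0.004,0],[-0.015,-0.192,0.004,0],[-0.015,-0.192,0.004,0],[-0.015,-0.192,0.004,0],[0,0,0,0]]}}

```text
time_s: 21.6
tcp_pos: [0.4944, -0.0072, 0.0644]
eef_rot: [0.089, 2.746, -0.056]
force: [-1.3, -2.5, -2.3]
width: 0.205
grasp_force: 29.2
```

```bash
python3 pan.py .591 -.01 .639 .283; python3 -c "
from h import *
f=load('scene'); C=cloud(f); X,Y,Z=np.moveaxis(C,-1,0); r=np.hypot(X-.591,Y+.01); P=C[(Z>.058)&(Z<.08)&(r<.072)&(r>.05)&(X>.56)]
A=np.linalg.lstsq(np.c_[P[:,:2]-[.591,-.01],np.ones(len(P))],P[:,2],rcond=None)[0]; print('rim slope deg',np.degrees(A[:2]),A[2])"
```

```text
t 21.6 tcp [ 0.4944 -0.0072  0.0644] z [ 0.382 -0.052 -0.923] y [ 0.07   0.997 -0.027] q [ 0.74  0.37 -0.99  2.34  1.17  0.45  0.3 ] w 0.205 F [-1.3 -2.5 -2.3] g 29.2
top pan 158 c [588.5 -14.9] r 58.1
  handle 46 [ 0.509  -0.0092  0.0681]
  mokahandle 132 [0.5573 0.2633 0.1246]
  moka knob 70 [0.6371 0.2808 0.166 ] top [0.6384 0.2816 0.1701]
  mill 11 [0.6925 0.2006 0.0969]
  caster 130 [0.6912 0.0179 0.095 ]
scene pan 186 c [591.3 -13.2] r 58.3
  handle 85 [ 0.4965 -0.006   0.0694]
  mokahandle 151 [0.5621 0.2631 0.1203]
  moka knob 87 [0.6434 0.2818 0.1653] top [0.6429 0.2827 0.1699]
  mill 60 [0.6935 0.2005 0.0972]
  caster 170 [0.696  0.019  0.0955]
rim slope deg [-1.57173815 -0.13435563] 0.06521479322213788
```

```bash
python3 -c "
from h import *
plan((.5133,-.0497,.0640),step=.016)"
```

```text
to (0.5133, -0.0497, 0.064) rows 3 [-0.064, -0.141, 0.033]
```

Request:
{"name": "arm_command", "arguments": {"steps": [[-0.064,-0.141,0.032,0],[-0.064,-0.141,0.032,0],[-0.064,-0.141,0.032,0],[0,0,0,0],[0,0,0,0]]}}

```text
time_s: 22.32
tcp_pos: [0.5141, -0.048, 0.0648]
eef_rot: [0.083, 2.744, -0.052]
force: [1.2, -1.5, -3.9]
width: 0.208
grasp_force: 29.4
```

```bash
python3 pan.py .609 -.0566 .639 .283|grep -v m[oi]
```

```text
t 22.32 tcp [ 0.5141 -0.048   0.0648] z [ 0.385 -0.048 -0.922] y [ 0.065  0.998 -0.025] q [ 0.83  0.4  -0.98  2.3   1.14  0.44  0.45] w 0.208 F [ 1.2 -1.5 -3.9] g 29.4
top pan 118 c [608.3 -55.6] r 58.2
  handle 37 [ 0.53   -0.0501  0.0679]
  caster 131 [0.6913 0.0179 0.0951]
scene pan 190 c [611.2 -54.2] r 57.9
  handle 85 [ 0.5165 -0.0478  0.0698]
  caster 169 [0.6958 0.0192 0.0953]
```

Pan is within about 2 mm of the ring's centre; release and back off along the tool.

Request:
{"name": "arm_command", "arguments": {"steps": [[0,0,0,0],[0,0,0,0],[0,0,0,0],[0,0,-0.4,0],[0,0,-0.5,0],[0,0,-0.5,0]], "hand": 0.1}}

```text
time_s: 23.18
tcp_pos: [0.471, -0.0505, 0.1565]
eef_rot: [0.092, 2.759, -0.065]
force: [-0.5, 0.7, -0.2]
width: 0.551
grasp_force: 0.0
```

```bash
python3 pan.py .609 -.0566 .639 .283; python3 -c "
from h import *
f=load('scene'); C=cloud(f); hsv=cv2.cvtColor(f['frame'],cv2.COLOR_RGB2HSV).astype(int); b=(hsv[...,1]>80)&(hsv[...,0]<20)
for n in('top','scene'):
  f=load(n); C=cloud(f); hsv=cv2.cvtColor(f['frame'],cv2.COLOR_RGB2HSV).astype(int); b=(hsv[...,1]>80)&(hsv[...,0]<20)
  P=C[b&(C[...,2]>.115)&(C[...,2]<.15)&(abs(C[...,1]-.263)<.03)&(C[...,0]<.61)&(C[...,0]>.5)]
  d=np.linalg.svd(P[:,:2]-P[:,:2].mean(0))[2][0]; print(n,len(P),'mean',P.mean(0),'axis',np.degrees(np.arctan2(d[1],d[0])), P.min(0),P.max(0), 'near end', P[P[:,0]<P[:,0].min()+.02].mean(0))
"
```

```text
t 23.18 tcp [ 0.471  -0.0505  0.1565] z [ 0.369 -0.057 -0.928] y [ 0.073  0.997 -0.033] q [ 1.25  0.09 -1.3   2.29  0.35  0.47  1.18] w 0.551 F [-0.5  0.7 -0.2] g 0.0
top pan 118 c [607.7 -55.9] r 58.2
  handle 114 [ 0.5124 -0.0495  0.0666]
  mokahandle 132 [0.5573 0.2632 0.1247]
  moka knob 69 [0.6381 0.28   0.1663] top [0.6384 0.2814 0.17  ]
  mill 10 [0.6942 0.2009 0.097 ]
  caster 130 [0.6912 0.0179 0.0953]
scene pan 178 c [610.6 -54.6] r 57.9
  handle 87 [ 0.5151 -0.0483  0.0681]
  mokahandle 152 [0.5616 0.2631 0.1193]
  moka knob 94 [0.6425 0.2817 0.1639] top [0.6421 0.2827 0.1698]
  mill 62 [0.6934 0.2012 0.0974]
  caster 165 [0.6955 0.0193 0.0954]
top 122 mean [0.56757011 0.26614138 0.13391438] axis -168.0717658782203 [0.54005319 0.25394803 0.11638401] [0.59987139 0.28120591 0.13958358] near end [0.54872573 0.26231428 0.1324413 ]
scene 109 mean [0.56889409 0.26471551 0.13361106] axis 12.760829843712983 [0.5426983  0.25565578 0.11561732] [0.59615785 0.27598732 0.1417969 ] near end [0.55324661 0.26113172 0.13013847]
```

```bash
python3 -c "
from h import *
plan((.40,0.0,.40),(.22,.38,.78))"
```

```text
to (0.4, 0.0, 0.4) rows 5 [-0.043, 0.075, -0.51]
to (0.22, 0.38, 0.78) rows 10 [0.046, 0.351, -0.443]
```

Request:
{"name": "arm_command", "arguments": {"steps": [[-0.043,0.075,-0.51,0],[-0.043,0.075,-0.51,0],[-0.043,0.075,-0.51,0],[-0.043,0.075,-0.51,0],[-0.043,0.075,-0.51,0],[0.046,0.35,-0.44,0],[0.046,0.35,-0.44,0],[0.046,0.35,-0.44,0],[0.046,0.35,-0.44,0],[0.046,0.35,-0.44,0]]}}

```text
time_s: 24.52
tcp_pos: [0.3327, 0.175, 0.537]
eef_rot: [0.125, 2.797, -0.11]
force: [0.9, 0.1, 0.7]
width: 0.551
grasp_force: 0.0
```

Request:
{"name": "arm_command", "arguments": {"steps": [[0.046,0.35,-0.44,0],[0.046,0.35,-0.44,0],[0.046,0.35,-0.44,0],[0.046,0.35,-0.44,0],[0.046,0.35,-0.44,0],[0,0,0,0]]}}

```text
time_s: 25.28
tcp_pos: [0.2589, 0.3667, 0.7267]
eef_rot: [0.137, 2.788, -0.105]
force: [0.2, -1.2, -0.5]
width: 0.549
grasp_force: 0.0
```

```bash
python3 -c "
from h import *
tilt()"
```

```text
t 25.27 tcp [0.2589 0.3667 0.7267] z [ 0.337 -0.09  -0.937] y [ 0.108  0.993 -0.056] q [ 0.88 -0.41 -1.36  0.98 -0.17  1.98  0.87] w 0.549 F [ 0.2 -1.2 -0.5] g 0.0
```

Request:
{"name": "arm_command", "arguments": {"steps": [[0,0,-0.6,0],[0,0,-0.6,0],[0,0,-0.6,0],[0,0,0,0]]}}

```text
time_s: 25.78
tcp_pos: [0.2199, 0.3651, 0.787]
eef_rot: [0.091, 2.7, 0.024]
force: [0.5, -1.0, 0.4]
width: 0.546
grasp_force: 0.0
```

```bash
python3 -c "
from h import *
tilt()"
```

```text
t 25.77 tcp [0.2199 0.3651 0.787 ] z [ 0.427  0.002 -0.904] y [0.06  0.998 0.031] q [ 0.64 -0.31 -1.36  0.88 -0.01  1.99  0.74] w 0.546 F [ 0.5 -1.   0.4] g 0.0
```

Request:
{"name": "arm_command", "arguments": {"steps": [[0.1,0.4,-0.45,0],[0.1,0.4,-0.45,0],[0.1,0.3,-0.5,0],[0,0,0,0]]}}

```text
time_s: 26.28
tcp_pos: [0.155, 0.4493, 0.8108]
eef_rot: [0.062, 2.612, 0.138]
force: [0.7, -0.1, -0.9]
width: 0.551
grasp_force: 0.0
```

```bash
python3 -c "
from h import *
tilt()"
```

```text
t 26.27 tcp [0.155  0.4493 0.8108] z [ 0.503  0.087 -0.86 ] y [0.017 0.994 0.11 ] q [ 0.78 -0.46 -1.36  0.74 -0.22  1.99  0.71] w 0.551 F [ 0.7 -0.1 -0.9] g 0.0
```

```bash
python3 -c "
from h import *
plan(99.8,(.45,.2447,.27))"
```

```text
twist -10.8 rows 2 val -0.12
to (0.45, 0.2447, 0.27) rows 11 [0.044, -0.23, 0.542]
```

Request:
{"name": "arm_command", "arguments": {"steps": [[0,0,0,-0.13],[0,0,0,-0.13],[0,0,0.4,0],[0,0,0,0]]}}

```text
time_s: 26.78
tcp_pos: [0.1787, 0.4492, 0.7737]
eef_rot: [-0.198, 2.61, 0.062]
force: [-0.1, -0.3, 0.4]
width: 0.55
grasp_force: 0.0
```

```bash
python3 -c "
from h import *
tilt();plan((.45,.2447,.27))"
```

```text
t 26.77 tcp [0.1787 0.4492 0.7737] z [ 0.495  0.082 -0.865] y [-0.153  0.988  0.006] q [ 0.7  -0.46 -1.32  0.89 -0.19  1.89  0.92] w 0.55 F [-0.1 -0.3  0.4] g 0.0
to (0.45, 0.2447, 0.27) rows 11 [0.043, -0.224, 0.503]
```

Level (y has no z-part), heading 99°, tilt 30°. Down to the moka handle.

Request:
{"name": "arm_command", "arguments": {"steps": [[0.043,-0.224,0.5,0],[0.043,-0.224,0.5,0],[0.043,-0.224,0.5,0],[0.043,-0.224,0.5,0],[0.043,-0.224,0.5,0],[0.043,-0.224,0.5,0],[0.043,-0.224,0.5,0],[0.043,-0.224,0.5,0],[0.043,-0.224,0.5,0],[0.043,-0.224,0.5,0]]}}

```text
time_s: 28.02
tcp_pos: [0.4275, 0.2685, 0.3227]
eef_rot: [-0.202, 2.6, 0.069]
force: [1.1, -0.4, 0.6]
width: 0.551
grasp_force: 0.0
```

```bash
python3 -c "
from h import *
tilt();plan((.490,.2520,.203),(.5507,.2621,.10),step=.05)"
```

```text
t 28.02 tcp [0.4275 0.2685 0.3227] z [ 0.502  0.089 -0.86 ] y [-0.157  0.987  0.01 ] q [ 0.36 -0.27 -1.    2.09  0.04  0.72  1.02] w 0.551 F [ 1.1 -0.4  0.6] g 0.0
to (0.49, 0.252, 0.203) rows 3 [0.033, -0.091, 0.443]
to (0.5507, 0.2621, 0.1) rows 3 [-0.001, -0.002, 0.4]
```

Request:
{"name": "arm_command", "arguments": {"steps": [[0.033,-0.091,0.44,0],[0.033,-0.091,0.44,0],[0.033,-0.091,0.44,0],[0,0,0,0],[0,0,0,0]]}}

```text
time_s: 28.65
tcp_pos: [0.4789, 0.2519, 0.2202]
eef_rot: [-0.202, 2.61, 0.057]
force: [-0.4, -0.5, -0.6]
width: 0.551
grasp_force: 0.0
```

```bash
python3 -c "
from h import *
tilt();plan((.5507,.2621,.10),step=.05); f=grab('wrist'); cv2.imwrite('pics/w5.png',f['frame'][:,:,::-1])"
```

```text
t 28.65 tcp [0.4789 0.2519 0.2202] z [ 0.495  0.079 -0.865] y [-0.155  0.988  0.002] q [ 0.56  0.1  -1.32  2.17  0.71  0.61  0.46] w 0.551 F [-0.4 -0.5 -0.6] g 0.0
to (0.5507, 0.2621, 0.1) rows 3 [-0.008, -0.004, 0.468]
```

View pics/w5.png

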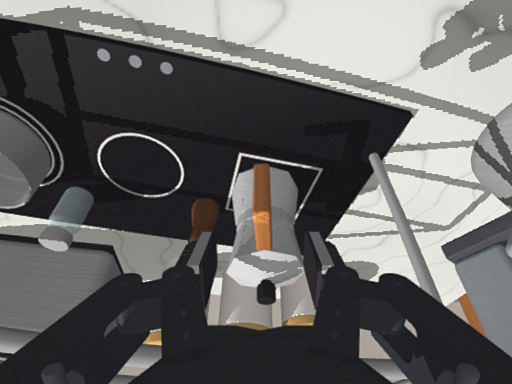

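The moka handle (262,165→245) lies midway between the fingers (205/318); the freed middle ring is visible at (140,165).

```bash
cat > ring.py <<'E'
from h import *
from b import circ
for n in('top','scene','wrist'):
    f=load(n) if n=='wrist' else grab(n)
    h,w=f['depth'].shape; v,u=np.mgrid[:h,:w]; G=onplane(f,np.c_[u.ravel(),v.ravel()],.012).reshape(h,w,3); Z=cloud(f)[...,2]
    hsv=cv2.cvtColor(f['frame'],cv2.COLOR_RGB2HSV).astype(int); r=np.hypot(G[...,0]-.6244,G[...,1]-.1177)
    circ(G[(abs(r-.055)<.008)&(hsv[...,2]>90)&(hsv[...,1]<70)&(abs(Z-.012)<.008)],n+' mid')
E
python3 ring.py
```

```text
top mid 132 c [624.2 117.1] r 53.4
scene mid 126 c [624.2 117.7] r 53.4
wrist mid 674 c [625.5 116.7] r 53.9
```

Request:
{"name": "arm_command", "arguments": {"steps": [[-0.008,-0.004,0.46,0],[-0.008,-0.004,0.46,0],[-0.008,-0.004,0.46,0],[0,0,0,0],[0,0,0,0]]}}

```text
time_s: 29.42
tcp_pos: [0.5481, 0.2614, 0.1045]
eef_rot: [-0.204, 2.608, 0.056]
force: [0.8, 0.0, -0.3]
width: 0.547
grasp_force: 0.0
```

```bash
python3 -c "
from h import *
tilt();plan((.5507,.2621,.10),step=.05)"
```

```text
t 29.43 tcp [0.5481 0.2614 0.1045] z [ 0.497  0.079 -0.864] y [-0.156  0.988  0.001] q [ 0.2   0.47 -1.    2.15  1.33  0.65 -0.02] w 0.547 F [ 0.8  0.  -0.3] g 0.0
to (0.5507, 0.2621, 0.1) rows 1 [-0.001, 0.003, 0.052]
```

Request:
{"name": "arm_command", "arguments": {"steps": [[0,0,0.05,0],[0,0,0,0]]}}

```text
time_s: 29.68
tcp_pos: [0.5509, 0.2606, 0.0992]
eef_rot: [-0.202, 2.609, 0.055]
force: [0.4, -0.7, -0.5]
width: 0.552
grasp_force: 0.0
```

Request:
{"name": "arm_command", "arguments": {"steps": [[0,0,0,0],[0,0,0,0],[0,0,0,0],[0,0,0,0],[0,0,0,0]], "hand": -1, "grip_force": 30}}

```text
time_s: 30.3
tcp_pos: [0.5504, 0.2617, 0.0984]
eef_rot: [-0.204, 2.61, 0.057]
force: [-3.8, -0.1, 6.0]
width: 0.188
grasp_force: 29.9
```

```bash
python3 pan.py .609 -.0566 .639 .28; python3 -c "
from h import *
plan((.535,.24,.1005),step=.02)"
```

```text
t 30.3 tcp [0.5504 0.2617 0.0984] z [ 0.495  0.079 -0.865] y [-0.156  0.988  0.001] q [ 0.19  0.49 -0.99  2.14  1.35  0.65 -0.03] w 0.188 F [-3.8 -0.1  6. ] g 29.9
top pan 120 c [607.6 -56. ] r 58.2
  handle 140 [ 0.5076 -0.0491  0.0667]
  mokahandle 87 [0.5643 0.2631 0.1344]
  moka knob 73 [0.6377 0.2797 0.1658] top [0.6384 0.2809 0.17  ]
  mill 11 [0.6925 0.2014 0.0968]
  caster 131 [0.6913 0.0179 0.0951]
scene pan 176 c [610.6 -54.5] r 58.0
  handle 86 [ 0.5154 -0.0481  0.0681]
  mokahandle 135 [0.5635 0.2621 0.1261]
  moka knob 89 [0.643  0.2809 0.1645] top [0.6428 0.281  0.1703]
  mill 63 [0.6948 0.2007 0.0977]
  caster 169 [0.6958 0.0192 0.0952]
to (0.535, 0.24, 0.1005) rows 2 [0.075, -0.095, -0.056]
```

```bash
python3 -c "
from h import *
plan((.509,.227,.0993),(.509,.137,.0993),step=.018)"
```

```text
to (0.509, 0.227, 0.0993) rows 4 [0.099, -0.069, -0.06]
to (0.509, 0.137, 0.0993) rows 5 [0.024, -0.178, -0.014]
```

Request:
{"name": "arm_command", "arguments": {"steps": [[0.1,-0.069,-0.06,0],[0.1,-0.069,-0.06,0],[0.1,-0.069,-0.06,0],[0.1,-0.069,-0.06,0],[0,0,0,0]]}}

```text
time_s: 31.02
tcp_pos: [0.5072, 0.2244, 0.0983]
eef_rot: [-0.202, 2.612, 0.051]
force: [-10.2, -5.0, 14.3]
width: 0.191
grasp_force: 31.6
```

```bash
python3 -c "
from h import *
tilt();plan((.509,.137,.0995),step=.018)"
```

```text
t 31.02 tcp [0.5072 0.2244 0.0983] z [ 0.494  0.074 -0.866] y [-0.153  0.988 -0.002] q [ 0.26  0.39 -1.02  2.26  1.35  0.58 -0.07] w 0.191 F [-10.2  -5.   14.3] g 31.6
to (0.509, 0.137, 0.0995) rows 5 [0.019, -0.173, -0.013]
```

Request:
{"name": "arm_command", "arguments": {"steps": [[0.018,-0.173,-0.016,0],[0.018,-0.173,-0.016,0],[0.018,-0.173,-0.016,0],[0.018,-0.173,-0.016,0],[0.018,-0.173,-0.016,0],[0,0,0,0]]}}

```text
time_s: 31.78
tcp_pos: [0.5087, 0.1359, 0.0995]
eef_rot: [-0.198, 2.615, 0.05]
force: [-2.4, -1.0, -0.4]
width: 0.186
grasp_force: 29.1
```

```bash
python3 pan.py .609 -.0566 .598 .156
```

```text
t 31.77 tcp [0.5087 0.1359 0.0995] z [ 0.492  0.073 -0.868] y [-0.15   0.989 -0.002] q [ 0.47  0.31 -0.99  2.33  1.32  0.41  0.09] w 0.186 F [-2.4 -1.  -0.4] g 29.1
top pan 127 c [607.6 -55.9] r 58.2
  handle 139 [ 0.5074 -0.049   0.0667]
  mokahandle 125 [0.5223 0.1371 0.1354]
  moka knob 76 [0.5958 0.1512 0.1645] top [0.5971 0.1523 0.1699]
  mill 11 [0.6907 0.2003 0.0969]
  caster 131 [0.6913 0.0179 0.0951]
scene pan 195 c [610.3 -54.7] r 58.2
  handle 86 [ 0.5155 -0.0482  0.0684]
  mokahandle 68 [0.5266 0.1385 0.124 ]
  moka knob 94 [0.6036 0.1534 0.1635] top [0.6024 0.1537 0.1705]
  mill 72 [0.6935 0.2013 0.0979]
  caster 172 [0.6959 0.0194 0.095 ]
```

```bash
python3 -c "
from h import *
plan((.5333,.1004,.0993),step=.016)"
```

```text
to (0.5333, 0.1004, 0.0993) rows 3 [-0.051, -0.137, 0.032]
```

Request:
{"name": "arm_command", "arguments": {"steps": [[-0.051,-0.137,0.031,0],[-0.051,-0.137,0.031,0],[-0.051,-0.137,0.031,0],[0,0,0,0],[0,0,0,0]]}}

```text
time_s: 32.5
tcp_pos: [0.5339, 0.1013, 0.1002]
eef_rot: [-0.203, 2.612, 0.055]
force: [0.1, -0.2, -3.5]
width: 0.189
grasp_force: 29.1
```

```bash
python3 pan.py .609 -.0566 .6244 .1175
```

```text
t 32.5 tcp [0.5339 0.1013 0.1002] z [ 0.493  0.077 -0.866] y [-0.154  0.988  0.   ] q [ 0.56  0.33 -0.97  2.3   1.3   0.37  0.23] w 0.189 F [ 0.1 -0.2 -3.5] g 29.1
top pan 125 c [607.7 -56. ] r 58.1
  handle 138 [ 0.5078 -0.0491  0.0666]
  mokahandle 90 [0.5463 0.1023 0.1348]
  moka knob 72 [0.6218 0.1137 0.166 ] top [0.6232 0.1149 0.1705]
  mill 12 [0.6911 0.2007 0.0967]
  caster 126 [0.6914 0.0182 0.0952]
scene pan 181 c [610.3 -54.6] r 58.2
  handle 87 [ 0.5156 -0.0481  0.0683]
  mokahandle 122 [0.5482 0.1019 0.1304]
  moka knob 95 [0.6288 0.1167 0.1642] top [0.6278 0.1162 0.1705]
  mill 74 [0.6935 0.2017 0.0976]
  caster 172 [0.6959 0.0193 0.0951]
```

Request:
{"name": "arm_command", "arguments": {"steps": [[0,0,0,0],[0,0,0,0],[0,0,0,0],[0,0,0,0],[0,0,-0.4,0],[0,0,-0.5,0],[0,0,-0.5,0],[0,0,-0.5,0],[0,0,-0.5,0],[0,0,0,0]], "hand": 0.1}}

```text
time_s: 33.85
tcp_pos: [0.4675, 0.0652, 0.1992]
eef_rot: [-0.169, 2.667, -0.025]
force: [0.6, -0.1, 0.6]
width: 0.55
grasp_force: 0.0
```

```bash
python3 pan.py .609 -.0566 .6244 .1175; python3 -c "
from h import *
f=load('top'); g=load('scene'); C=cloud(f); X,Y,Z=np.moveaxis(C,-1,0)
P=C[(abs(X-.394)<.08)&(abs(Y+.341)<.04)&(Z>.044)&(Z<.058)]; print(cv2.minAreaRect((P[:,:2]*1000).astype(np.float32)))
cv2.imwrite('pics/end.png',g['frame'][:,:,::-1])"
```

```text
t 33.85 tcp [0.4675 0.0652 0.1992] z [ 0.452  0.011 -0.892] y [-0.115  0.992 -0.046] q [ 0.9  -0.14 -1.11  2.31 -0.08  0.44  1.52] w 0.55 F [ 0.6 -0.1  0.6] g 0.0
top pan 121 c [607.7 -55.8] r 58.2
  handle 139 [ 0.5076 -0.0491  0.0668]
  mokahandle 116 [0.541  0.1004 0.1276]
  moka knob 66 [0.6196 0.1143 0.1665] top [0.6208 0.1149 0.1698]
  mill 12 [0.691  0.2006 0.0962]
  caster 131 [0.6914 0.0179 0.0948]
scene pan 192 c [610.3 -54.6] r 58.3
  handle 89 [ 0.5157 -0.0479  0.0682]
  mokahandle 132 [0.5463 0.1003 0.1238]
  moka knob 86 [0.6269 0.116  0.1645] top [0.6257 0.1164 0.1702]
  mill 75 [0.6936 0.2023 0.097 ]
  caster 165 [0.6957 0.0196 0.0955]
((393.5455017089844, -340.75628662109375), (101.75379180908203, 48.81104278564453), 2.8236136436462402)
```

View pics/end.png

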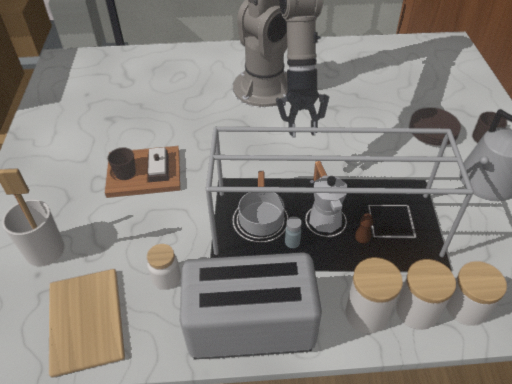

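The end view shows the pan on the double ring (260,215), the moka on the middle ring (327,215), the dish in the tray's oblong nest (157,165), bystanders upright and the gripper free of everything.

```bash
python3 -c "
from cell import ctrl
print(ctrl.job_done())"
```

```text
the job is handed in; nothing more can be done
None
```

I handed the job in at about 34 s: by camera the pan and moka are each about 2 mm off their ring centres (12 mm allowed), the dish is seated in its nest, the mill, shaker and cup still stand (mill and shaker re-measured in place), and the judge's verdict wasn't shown.

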